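# Release the latched extraction key

### The job

One of the four identical mode keys on the dust extractor's console has been left latched down. With the fingertips, tap each key lightly in turn from the robot's left to its right, without pushing any free key half-way down or releasing the latched one yet; then press the latched key firmly home and let go so that it springs up. Finish with all four keys up, and leave the finds and tools lying around the keys where they are.

Things in the scene. Friction and masses are not known exactly. Their poses are not given: they have to be found in the camera images.
- console: low grey control console of the dust extractor, fixed, 150 (x) x 240 (y) x 45 mm high; origin at the centre of its underside on the table, z up, x away from the robot, y along the row of keys towards the left (yaw up to 0.35 rad). The four keys stand in one row on its flat deck, 20 mm to +x of its centre, at y = +75, +25, -25 and -75 mm (50 mm pitch): leftmost to rightmost seen from the robot
- key_a_top (a point): point at the centre of the top face of one of the four identical white keys (40 mm along the console's x, 32 mm along its y, top 63 mm above the table when up and 18 mm above the console's deck); moves down with the key. The letters say nothing about place: which key stands where in the row changes
- key_b_top (a point): the same point of another of the four keys; see key_a_top
- key_c_top (a point): the same point of another of the four keys; see key_a_top
- key_d_top (a point): the same point of another of the four keys; see key_a_top
- key_a (a joint): how far this key is down, in m: 0 fully up, 0.014 at the bottom stop. One of the four starts latched at 0.007, the others at 0. A free key needs 1 N to start moving and 0.35 N more per mm, and springs back. The latched key does not move until pressed with 3.5 N; its latch lets go about 10 mm down (3 mm below the latched position, about 5 N), the bottom stop is at 14 mm (about 6 N), and when let go after that it springs fully up and no longer latches
- key_b (a joint): the same for this key; see key_a
- key_c (a joint): the same for this key; see key_a
- key_d (a joint): the same for this key; see key_a
- tooth_mid (a point): fossil horse tooth, 22 x 75 x 24 mm, lying on the console's deck in front of the keys; bystander, point at its middle
- flake_mid (a point): black obsidian flake, 36 mm across, 9 mm thick, lying on the console's deck in front of the keys; bystander, point at its middle
- probe_mid (a point): blue-coated steel probe, 175 mm long, 11 mm thick, lying on the table behind the console; bystander, point at its middle
- boat_mid (a point): round aluminium weighing boat, 68 mm across, 16 mm high, left of the console; bystander, point at its middle
- cork_ring_mid (a point): cork ring, 64 mm across, 18 mm high, right of the console; bystander, point at its middle
- jar_mid (a point): small specimen jar with white cap, 48 mm across, 55 mm high, right of the console; bystander, point at its middle
- brush_mid (a point): brush, 150 mm long, lying on the table in front of the console, between it and the robot; bystander, point at its middle

How it is judged:
By the outcome, as a careful person would: the job done as asked, in the order asked, and still so for the second after the job is handed in, with the robot touching nothing.
It also fails if it takes over 58 s, if anything falls off the work surface, if the arm or the gripper's body presses on something with over 40 N, if the wrist force passes 120 N, or if a joint passes its speed limit or range.

### The arm

A 7-joint arm with a two-finger parallel gripper is mounted at the origin on the work surface. World frame = base frame: x ahead of the robot, y to its left, z up, the work surface at z = 0. Lengths are in mm, angles in rad, forces in N, time in s.
With the tool pointing down it reaches from about 400 to 925 mm from the base axis. Payload 5.6 kg.
Tool frame: the origin (TCP) lies between the finger pads; the fingertips stand robot.tip_extent ahead of it and the grasp point (between the pads) lies 8 mm behind it (robot.tip_extent is the distance from the TCP to the fingertips, in mm); z points along the fingers, y is the direction in which the jaws open and shut (so a half turn about z gives the same grasp; the last joint's range is limited). The gripper opens to 85 mm and grips with 20 to 120 N. Pads are 22 mm wide; open, the fingers measure 114 mm over their backs; the gripper's body (76 mm by 85 mm) begins 54 mm behind the grasp point. The pads swing forward as they close: fully open they stand 13 mm farther back than shut.
Start: joints at [1.225, 0.468, -0.012, 1.603, 0.006, 1.071, -0.056], TCP at [193.785, -620.448, 242.29] pointing down, gripper open.
Joint ranges: [-2.53, 2.53], [-0.31, 2.02], [-1.57, 1.55], [0.28, 2.44], [-1.29, 4.43], [0.15, 1.84], [-2.92, 2.92]. Speed limits (rad/s): [2.57, 2.57, 3.14, 3.14, 3.14, 3.14, 3.14].

### API

Orientations are given as a unit quaternion [w, x, y, z].
In Python, from plant import robot, fingers, kin, optics, models gives the robot as it stands. Calls block until the motion is done:
- robot.move_to(position, orientation): joint-space move of the TCP to a pose.
- robot.movel(position, rate=150, frame=None, guard=None): straight line of the TCP; frame=None keeps the orientation; rate is the mean speed in mm/s. With guard (N) it stops when the force on the tool has changed by that much, and returns True; else False.
- robot.goto_joints(angles): joint-space move.
- fingers.let_go() and fingers.gripper_close(squeeze=None): open the fingers fully, or close them until they stop; squeeze is the grip in N (None keeps the last).
- robot.hold(seconds).
- kin.inverse_kinematics(position, orientation): joint angles nearest the present ones, or None.
- optics.snapshot(name): name is "side" or "top" or "wrist"; returns the picture (384x512x3 uint8, red, green, blue); there is no depth.
- optics.camera_info(name): a dict with "mtx" (3x3 intrinsics, pixels), "R" (3x3) and "t" (3): a world point X has camera coordinates R X + t. Camera axes: x right, y down, z forward; pixel columns grow to the right and rows downward; lengths in mm; the calibration is good to about 2 mm. The wrist camera is an equidistant fisheye: a pixel r from the principal point sees the ray r / f radians off the axis. A picture is of the moment at which its call begins: read the wrist's pose just before it. camera_info takes no time and is no camera call; for the wrist camera it gives the pose at the moment of the call.
A pose or a line that the arm cannot do raises robot.MotionError and nothing moves.
- robot.hand_in(): hands the job in, once; it reports no verdict.
Trained networks look in the newest picture that a camera, given by its name, has taken for a name from the list of things; names that differ only in an ending like _2 or _b are one class to them, and where a whole thing is asked for, a point or a joint stands for the part that bears it (a point fixed in the world has none). Each returns a list of dicts, best first, with "p" (0 to 1); they miss things now and then, are a little off and sometimes report something else, mostly with a low value. They report only what shows in the picture. A call takes as long as a camera call.
- models.find_in(target, camera): "rect" ([left, top, right, bottom] in pixels, round what is visible of it).
- models.mark_of(target, camera): "location" ([column, row] in pixels: a listed point, or the origin of a listed thing).
Readings, each from a call of its own:
- robot.get_time_s(): time.
- robot.get_qpos(): joint angles.
- robot.get_joint_vel(): joint speeds.
- robot.get_tau(): joint torques, N m.
- robot.get_tool_pos(): TCP position.
- robot.get_eef_rot(): TCP orientation.
- robot.get_contact_force(): force on the tool from outside, world axes, zero at the start.
- robot.get_moment(): the same for the moment, N m.
- robot.get_gripper_width(): finger opening in mm.
Only numpy, scipy, OpenCV 4.12 (cv2) and the standard library are available. Lean on these libraries where they do the work, as an engineer would, in place of code of your own. Each camera call takes 0.05 s, during which the arm holds its last target.

## Working session

There is one attempt and no reset: what is moved stays moved. The work goes in short steps, each a Python script; the robot and the scene stay as the last script left them, time stands still between calls to the robot, and variables do not carry over. Pictures are saved under pics/ and viewed, and the job is handed in when it is done.

```bash
ls; mkdir -p pics
python3 - <<'E'
from plant import robot, fingers, kin, optics, models
import cv2
print(robot.get_time_s(),robot.tip_extent,robot.get_tool_pos(),robot.get_eef_rot(),robot.get_gripper_width())
for c in ["side","top"]:
    im=optics.snapshot(c); cv2.imwrite(f"pics/{c}0.png",im[:,:,::-1])
    for n in ["key_a_top","console","tooth_mid","flake_mid","jar_mid","boat_mid","cork_ring_mid","probe_mid","brush_mid"]:
        print(c,n,[([round(v) for v in d['location']],round(d['p'],2)) for d in models.mark_of(n,c)][:6])
print(robot.get_time_s())
E
```

```text
pics
0.0 11.0 [ 193.61501816 -619.91112286  241.32292152] [-8.82074086e-04  9.88565674e-01  1.50788240e-01 -1.92648531e-04] 85.3175228615466
side key_a_top [([258, 228], 0.83)]
side console [([240, 246], 0.96)]
side tooth_mid [([198, 223], 0.59)]
side flake_mid [([234, 264], 0.55)]
side jar_mid [([321, 295], 0.6)]
side boat_mid [([185, 198], 0.77)]
side cork_ring_mid [([292, 334], 0.95)]
side probe_mid [([199, 224], 0.62), ([287, 219], 0.61)]
side brush_mid [([193, 284], 0.84)]
top key_a_top [([328, 215], 0.71), ([305, 180], 0.59)]
top console [([318, 228], 0.85)]
top tooth_mid [([303, 258], 0.86), ([320, 226], 0.7)]
top flake_mid [([349, 241], 0.59)]
top jar_mid [([394, 187], 0.55)]
top boat_mid [([242, 262], 0.84)]
top cork_ring_mid [([413, 225], 0.68), ([244, 262], 0.43)]
top probe_mid [([303, 176], 0.58)]
top brush_mid [([351, 278], 0.82)]
1.0
```

View pics/side0.png

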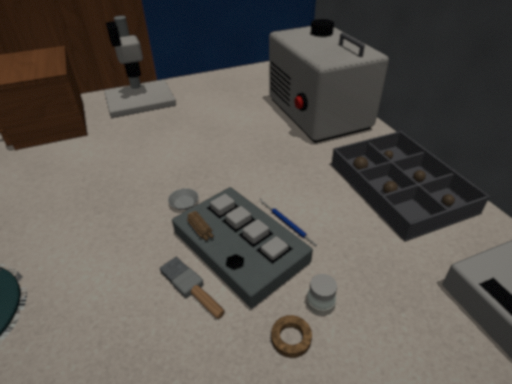

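View pics/top0.png

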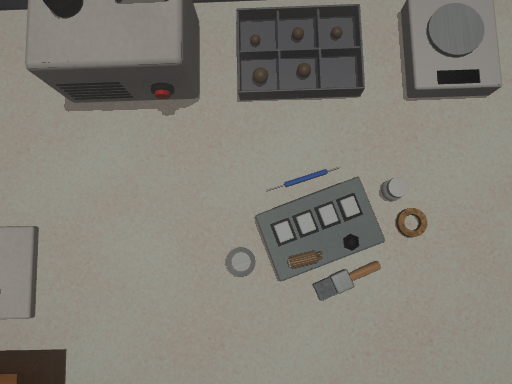

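Run:
```python
import cv2
for c,(x0,y0,x1,y1) in {"side":(170,180,345,345),"top":(220,155,430,290)}.items():
    im=cv2.imread(f"pics/{c}0.png")[y0:y1,x0:x1]
    s=min(800/im.shape[1],600/im.shape[0]); cv2.imwrite(f"pics/{c}0z.png",cv2.resize(im,None,fx=s,fy=s,interpolation=cv2.INTER_CUBIC)); print(c,s)
```

```text
side 3.6363636363636362
top 3.8095238095238093
```

View zooms.

Both views show the console with the key row. In the top view the keys sit at about (284,232), (306,224), (328,215) and (349,207). The tooth is at (303,259) and the flake at (351,241).

View pics/side0z.png

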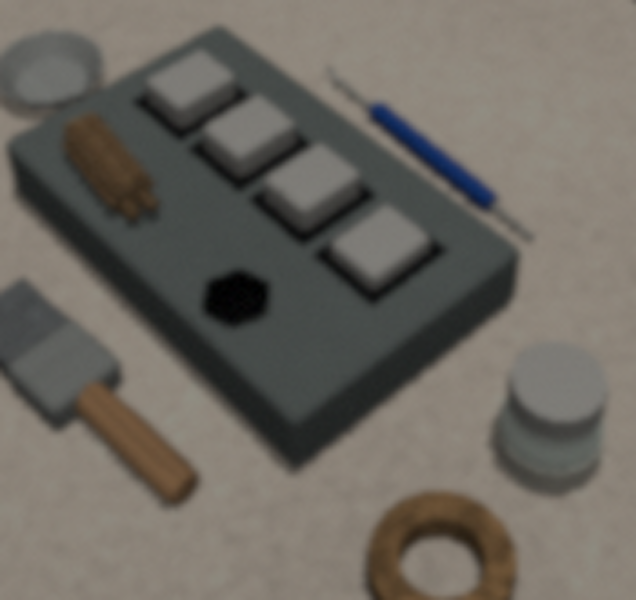

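View pics/top0z.png

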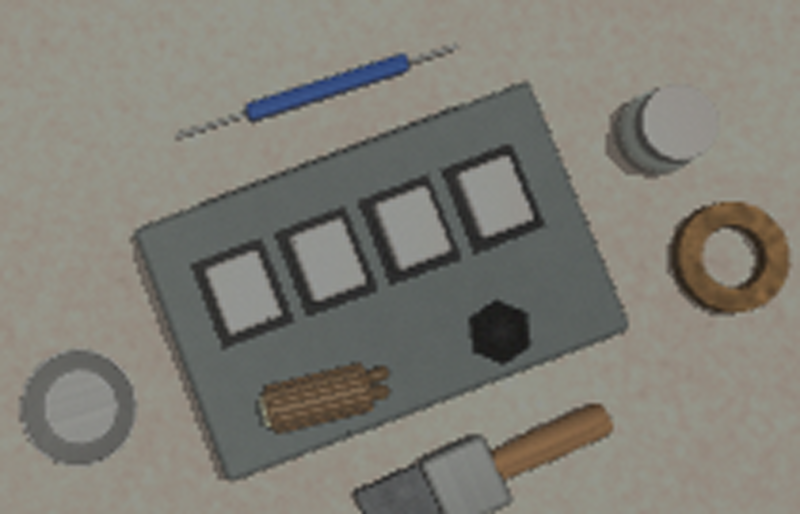

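```bash
cat > h.py <<'E'
import numpy as np
from plant import robot, fingers, kin, optics, models
def ray(c,uv,z):
    i=optics.camera_info(c);K=np.array(i['mtx']);R=np.array(i['R']);t=np.array(i['t'])
    d=R.T@np.linalg.solve(K,[uv[0],uv[1],1.]);o=-R.T@t
    return o+d*(z-o[2])/d[2]
E
python3 - <<'E'
from h import *
for uv in [(284,232),(306,224),(328,215),(349,207)]: print('key',ray('top',uv,63).round(1))
# deck corners in top
for uv in [(256,214),(359,178),(384,241),(279,279)]: print('cor',ray('top',uv,45).round(1))
E
```

```text
key [489.6  27.2  63. ]
key [504.9 -19.1  63. ]
key [522.4 -65.7  63. ]
key [ 537.9 -110.3   63. ]
cor [530.2  85.3  45. ]
cor [ 601.4 -138.3   45. ]
cor [ 465.5 -183.1   45. ]
cor [392.4  40.5  45. ]
```

Run:
```python
from h import *
from scipy.optimize import least_squares
def proj(c,X):
    i=optics.camera_info(c);p=np.array(i['mtx'])@(np.array(i['R'])@X+np.array(i['t']));return p[:2]/p[2]
side=[(170+a/3.636,180+b/3.636) for a,b in [(190,78),(248,122),(311,175),(382,243)]]
top=[(220+a/3.81,155+b/3.81) for a,b in [(245,292),(327,261),(410,228),(495,198)]]
ct=[(220+a/3.81,155+b/3.81) for a,b in [(136,230),(527,85),(627,328),(228,480)]]
cl=[(75,120,45),(75,-120,45),(-75,-120,45),(-75,120,45)]
def W(p,l):
    x,y,a=p;c,s=np.cos(a),np.sin(a);return np.array([x+c*l[0]-s*l[1],y+s*l[0]+c*l[1],l[2]])
def keyr(p,j,dz):
    l=(20,75-50*j,63-dz)
    return [proj('side',W(p,l))-side[j],proj('top',W(p,l))-top[j]]
res=[]
for L in range(4):
    f=lambda p:np.ravel([r for j in range(4) for r in keyr(p,j,7*(j==L))]+[proj('top',W(p,l))-ct[k] for k,l in enumerate(cl)])
    s=least_squares(f,[500,-45,.33]);print(L,s.x.round(3),s.cost.round(2),s.fun[:16].round(1))
```

```text
0 [ 4.96319e+02 -4.97290e+01  3.26000e-01] 15.37 [-0.2  1.9 -0.7 -0.3 -0.5  0.2  0.4 -0.6 -0.6 -0.2  1.  -0.3 -1.4 -3.6
  1.  -0.7]
1 [ 4.96357e+02 -4.97490e+01  3.27000e-01] 17.72 [-0.5 -0.7 -0.5 -0.4 -0.4  2.9  0.1 -0.4 -0.6 -0.2  1.  -0.3 -1.4 -3.6
  1.  -0.7]
2 [ 4.9640e+02 -4.9773e+01  3.2800e-01] 16.35 [-0.5 -0.7 -0.5 -0.4 -0.5  0.2  0.4 -0.6 -0.5  2.4  0.5 -0.1 -1.3 -3.6
  1.  -0.8]
3 [ 4.9645e+02 -4.9802e+01  3.3000e-01] 7.19 [-0.6 -0.7 -0.5 -0.3 -0.5  0.2  0.4 -0.6 -0.5 -0.3  1.  -0.4 -1.3 -1.
  0.3 -0.6]
```

Run:
```python
from h import *
for ph in (.338+np.pi/2,.338-np.pi/2):
  for p in [(489,28),(540,-113)]:
    print(ph,p,np.round(kin.inverse_kinematics([p[0],p[1],100],[0,np.cos(ph/2),np.sin(ph/2),0]),2))
```

```text
1.9087963267948966 (489, 28) [ 0.42  0.52 -0.67  2.06  0.48  0.72 -0.22]
1.9087963267948966 (540, -113) [ 0.62  0.59 -0.6   1.92  0.46  0.78  0.09]
-1.2327963267948965 (489, 28) [-0.97  0.69  1.12  2.14 -0.85  0.86 -2.12]
-1.2327963267948965 (540, -113) [ 0.12  0.49  0.03  1.95 -0.03  0.7  -2.64]
```

The fit points to the rightmost key as the latched one, and the touch heights will test that. Next I close the fingers and tap the leftmost key, with a depth floor.

```bash
cat >> h.py <<'E'
CX,CY,A=496.4,-49.8,.329
ph=A+np.pi/2
Q=[0,np.cos(ph/2),np.sin(ph/2),0]
def key(j,tz):
    l=(20,75-50*j);c,s=np.cos(A),np.sin(A)
    return [CX+c*l[0]-s*l[1],CY+s*l[0]+c*l[1],tz+robot.tip_extent]
def tap(j,floor,guard=1.5,rate=12):
    robot.movel(key(j,71),rate=40); robot.hold(.2)
    f0=np.array(robot.get_contact_force())
    hit=robot.movel(key(j,floor),rate=rate,guard=guard)
    p=robot.get_tool_pos();f=np.array(robot.get_contact_force())-f0
    robot.hold(0.1);p2=robot.get_tool_pos();f2=np.array(robot.get_contact_force())-f0
    print('key',j,'hit',hit,'tipz',round(p[2]-robot.tip_extent,2),round(p2[2]-robot.tip_extent,2),'df',f.round(2),f2.round(2),'xyerr',np.round(np.array(p2[:2])-key(j,0)[:2],1))
    robot.movel(key(j,85),rate=60)
    print('t',robot.get_time_s())
E
python3 - <<'E'
from h import *
fingers.gripper_close(20)
print(robot.tip_extent,robot.get_gripper_width(),robot.get_tool_pos(),robot.get_time_s())
robot.move_to(key(0,110),Q)
print(robot.get_time_s(),robot.get_tool_pos())
tap(0,59)
import cv2
im=optics.snapshot('side');cv2.imwrite('pics/side1.png',cv2.resize(im[130:345,130:345,::-1],(600,600)))
E
```

```text
11.0 0.15392341791160463 [ 193.7745287  -620.44978831  242.30562961] 1.7667
4.325 [491.38971653  26.53138124 121.00323797]
key 0 hit True tipz 60.39 60.4 df [ 1.92 -0.1   0.99] [ 2.18 -0.45  1.28] xyerr [-0.1 -0. ]
t 7.1167
```

View pics/side1.png

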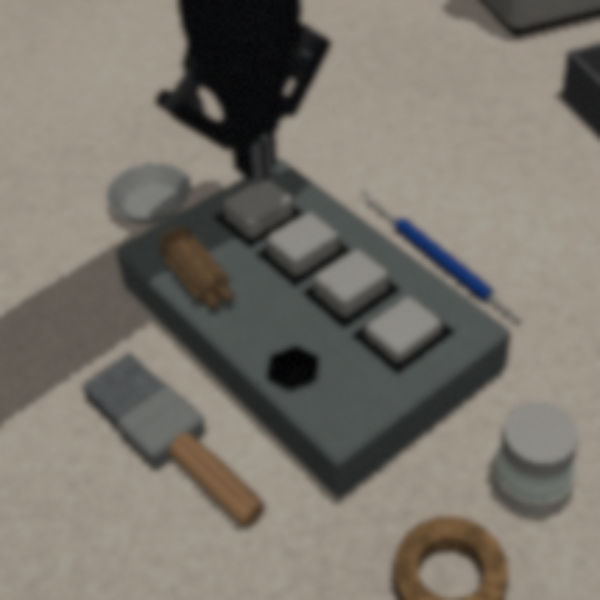

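The guard tripped at a tip height of 60.4 mm, but part of the force change is lateral. I'll check the force noise and drift in free air before trusting it.

Run:
```python
from h import *
for z in (85,75,68):
    robot.movel(key(0,z),rate=40)
    for _ in range(5):
        robot.hold(.05);print(z,round(robot.get_tool_pos()[2]-11,2),np.round(robot.get_contact_force(),2))
print(robot.get_time_s())
```

```text
85 84.79 [-0.09 -0.05 -0.07]
85 84.82 [ 0.59  0.45 -0.21]
85 84.85 [-0.77  0.76 -0.72]
85 84.89 [-0.03  0.21  0.56]
85 84.92 [-0.28  0.74  0.68]
75 74.81 [ 0.15  0.08 -0.23]
75 74.97 [ 0.22  0.09 -0.09]
75 75.05 [ 0.92  0.12 -0.46]
75 75.09 [-0.45 -0.52 -0.37]
75 75.13 [ 0.18 -0.62  0.45]
68 67.8 [ 0.19 -0.09  0.51]
68 67.94 [-0.42 -0.28 -0.7 ]
68 67.99 [-0.27  0.21 -0.35]
68 68.04 [-0.36  0.74  0.49]
68 68.08 [-0.67 -0.38 -0.32]
8.8917
```

Noise is about 0.5 N per axis, so a 1.5 N guard is marginal. Instead I'll go to a fixed shallow depth (about 3 mm for a free key, against the 7 mm half-way mark) and average the force while holding. I'll repeat key 0 first.

```bash
cat >> h.py <<'E'
def mf(n=10):
    F=[]
    for _ in range(n):
        robot.hold(.03);F.append(robot.get_contact_force())
    return np.mean(F,0)
def touch(j,z,guard=4,rate=15,up=True):
    robot.movel(key(j,71),rate=50); b=mf(6)
    hit=robot.movel(key(j,z),rate=rate,guard=guard)
    f=mf();print('key',j,'hit',hit,'tipz',round(robot.get_tool_pos()[2]-robot.tip_extent,2),'F',(f-b).round(2),'t',round(robot.get_time_s(),2))
    if up: robot.movel(key(j,80),rate=60)
    return f-b
E
python3 - <<'E'
from h import *
touch(0,60.2)
E
```

```text
key 0 hit False tipz 60.23 F [-0.35 -0.04  1.66] t 10.54
```

Key 0 is free: 1.66 N at about 2–3 mm down. On to keys 1 and 2.

Run:
```python
from h import *
for j in (1,2):
    robot.movel(key(j,80),rate=80)
    f=touch(j,60.2)
    if f[2]<1: print('no contact?'); break
```

```text
key 1 hit False tipz 60.24 F [-0.7  -0.22  1.82] t 13.53
key 2 hit False tipz 60.25 F [-0.92 -0.42  2.25] t 16.52
```

Run:
```python
from h import *
robot.movel(key(3,80),rate=80)
f=touch(3,60.2,up=False)
if f[2]<0.8:
    b=mf(6)
    for z in (58,57,56.3,55.6,55,54.4):
        hit=robot.movel(key(3,z),rate=8,guard=2.5)
        f=mf(6)-b
        print(z,hit,round(robot.get_tool_pos()[2]-11,2),f.round(2))
        if f[2]>1: break
    robot.movel(key(3,80),rate=60)
print(robot.get_time_s())
```

```text
key 3 hit False tipz 60.27 F [-0.26 -0.26  0.38] t 19.52
58 False 58.02 [-0.21  0.28 -0.2 ]
57 False 57.0 [-0.11 -0.15 -0.08]
56.3 False 56.44 [-0.19 -0.77  2.11]
21.8083
```

Key 3 is the latched one: contact at 56.4 mm with 2.1 N, below its 3.5 N break-away force. Now I press it fully home and release.

Run:
```python
from h import *
import cv2
robot.movel(key(3,60),rate=40);b=mf(4)
hit=robot.movel(key(3,46.5),rate=20,guard=12)
print(hit,round(robot.get_tool_pos()[2]-11,2),np.round(np.array(robot.get_contact_force())-b,2))
robot.hold(.2);print(round(robot.get_tool_pos()[2]-11,2),(mf(4)-b).round(2))
robot.movel(key(3,85),rate=50)
robot.movel(key(3,200),rate=150)
p=key(3,200);robot.move_to([p[0]-60,p[1]-230,260],Q)
print(robot.get_time_s(),np.round(robot.get_contact_force(),2))
for c,(x0,y0,x1,y1) in {"side":(170,180,345,345),"top":(220,155,430,290)}.items():
    im=optics.snapshot(c)[y0:y1,x0:x1,::-1];s=min(800/im.shape[1],600/im.shape[0])
    cv2.imwrite(f"pics/{c}9.png",cv2.resize(im,None,fx=s,fy=s,interpolation=cv2.INTER_CUBIC))
print(robot.get_time_s())
```

```text
True 49.09 [-1.79 -0.09  6.58]
49.07 [-2.23  0.71  8.27]
26.2667 [ 0.12  1.16 -0.1 ]
26.3667
```

View pics/side9.png

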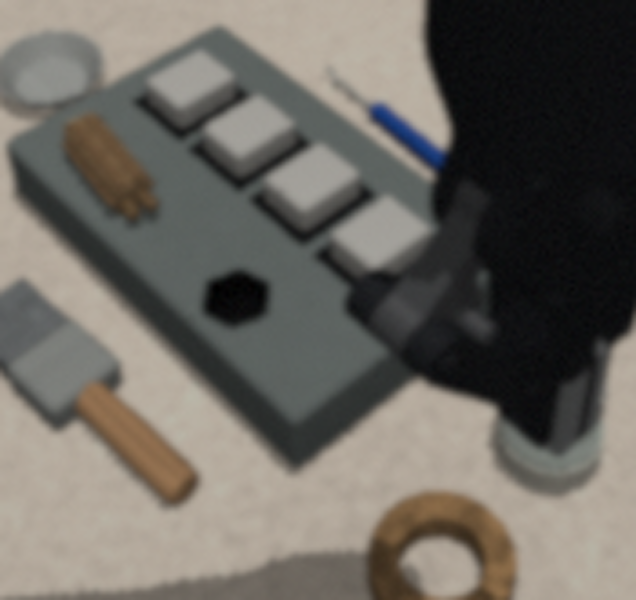

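View pics/top9.png

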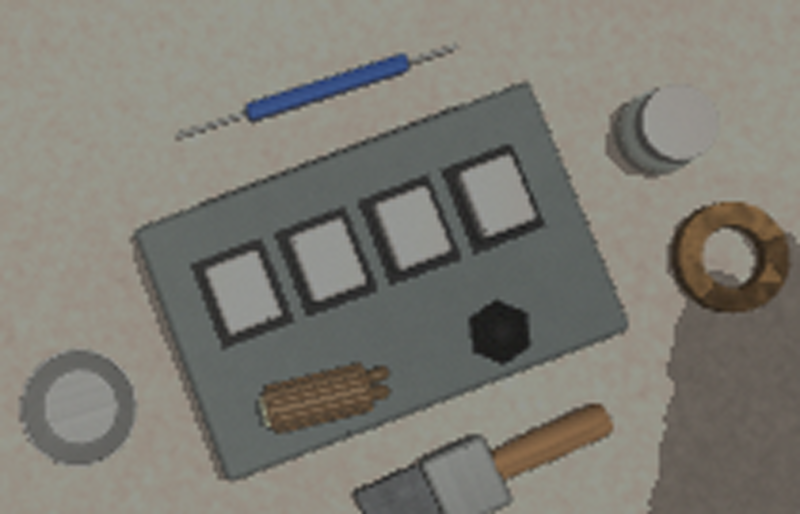

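The rightmost key's top edge in the side crop has risen from about row 206 to about 197. The bystanders are where they were, to within a pixel. I'll clear the arm, take one unobstructed side view and hand in.

Run:
```python
from h import *
import cv2
robot.goto_joints([1.225, 0.468, -0.012, 1.603, 0.006, 1.071, -0.056])
im=optics.snapshot('side')[180:345,170:345,::-1]
cv2.imwrite("pics/side10.png",cv2.resize(im,None,fx=3.636,fy=3.636,interpolation=cv2.INTER_CUBIC))
print(robot.get_time_s())
```

```text
27.8917
```

View pics/side10.png

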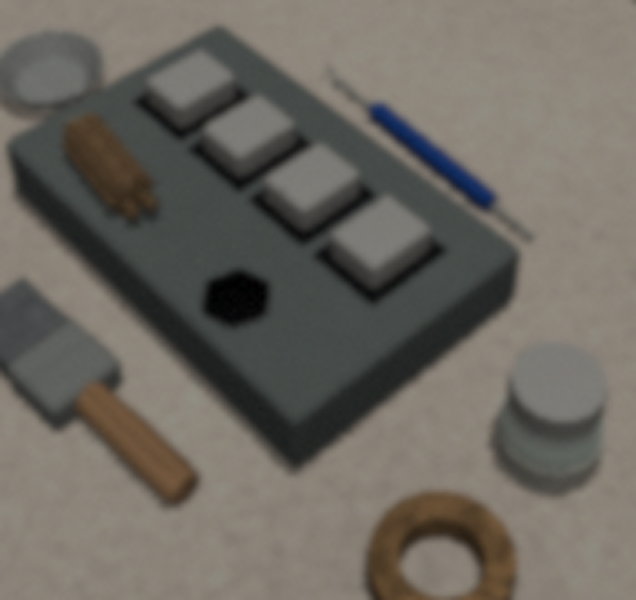

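All four keys now stand at full height; the fourth is centred at about (380,232), up from about (382,243). Everything else is unmoved.

```bash
python3 -c "
from plant import robot
robot.hand_in()"
```

```text
the job is handed in; nothing more can be done
```

The job is done and handed in at about 28 s: all four keys are up, and nothing around them appears to have moved.

- **Taps:** With the fingers closed, I tapped the keys from left to right. The first three were free, at 1.7–2.3 N and about 3 mm down, short of half-way. The rightmost was the latched one: I met it at 56.4 mm with 2.1 N, below the 3.5 N needed to move it.
- **Release:** I pressed the rightmost key to its bottom stop (tip at 49.1 mm, about 8 N) and let go.
- **Last checks:** The final side view shows all four keys at the same height. The tooth, flake, probe, boat, cork ring, jar and brush match their starting places in the side view. The arm is back at its start pose, touching nothing.

The leftmost key was tapped twice in a row. The first tap's guard reading was noisy (partly sideways force, about 0.5 N noise per axis), so I repeated it with averaged force before moving on. I did not re-touch the keys after the release; that they are up rests on the pictures.

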